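# Draw the screen plate from the screening unit and show it over the light panel

### The arm

A 6-joint arm with a two-finger parallel gripper is mounted at the origin on a cart in front of the work surface, level with it; the furniture and walls round the work are solid. World frame = base frame: x ahead of the robot, y to its left, z up, the work surface at z = 0. Lengths are in mm, angles in rad, forces in N, time in s.
With the tool pointing down it reaches from about 350 to 1000 mm from the base axis. Payload 7.1 kg.
Tool frame: the origin (TCP) lies at the very end of the fingers, on their centre line; the grasp point (between the pads) lies 19 mm behind it (grasp_offset is the distance from the TCP to the grasp point, in mm); z points along the fingers, y is the line along which they close (so a half turn about z gives the same grasp; the last joint's range is limited). The gripper opens to 85 mm and grips with 20 to 120 N. Pads are 22 mm wide; open, the fingers measure 114 mm over their backs; the gripper's body (76 mm by 85 mm) begins 54 mm behind the grasp point. The pads swing forward as they close: fully open they stand 13 mm farther back than shut.
Start: joints at [-1.316, 0.423, 1.63, -0, 1.089, -0.019], TCP at [169.013, -601.697, 231.319] pointing down, gripper open.
Joint ranges: [-3, 3], [-0.9, 2.11], [0.09, 2.58], [-1.31, 4.45], [0.11, 2.69], [-2.54, 2.54]. Speed limits (rad/s): [2.39, 2.39, 3.01, 3.14, 3.14, 3.14].

### API

Orientations are given as a rotation vector (axis times angle).
In Python, from rig import * gives the robot as it stands.
- The arm moves only by the shell command python3 -m inch 'ROWS'. ROWS is JSON, a list that holds one entry, the list of rows, each a list of 7 numbers: the shift along the tool's x, y, z each as a share of 0.06 m, from -1 to 1, then the turn, a rotation vector about the tool's x, y, z each as a share of 180 degrees, from -1 to 1, then the opening, from 0 (shut) to 1 (fully open). A call has exactly 10 rows; each row shifts and turns the commanded pose from where the row before left it, along the tool's axes as they then stand; what a row does not reach is not made up. A row lasts 1/8 s, in which the tool goes at most 62.5 mm and 10.7 degrees, less where a joint would pass 70% of its speed; a pose out of reach is approached as far as the arm can. A call with a number of a shift or a turn outside -1 to 1 is refused whole. A call with a gripper value outside its range is refused whole. The fingers move at their own pace and stop on an object; the grip force is fixed at half the most. Time passes only in rows, so rows that do not move let the fingers close, or fill a call up. It gives the time, the measured TCP pose, the force, the opening and the grip force at its end, in the units of the state.
- get_state(): the state, without advancing time (a new reading comes with each control period).
- capture(name): name is "side" or "top"; returns (picture, depth): 420x560x3 uint8, red, green, blue; 420x560 float32, mm along the optical axis (not along the pixel's ray), 0 where there is no reading.
- get_calibration(name): a dict with "fx", "fy", "cx", "cy" (pixels), "pose" (4x4, takes a point from camera to world coordinates). Camera axes: x right, y down, z forward; pixel columns grow to the right and rows downward; lengths in mm; the calibration is good to about 2 mm. A picture is of the moment at which its call begins. get_calibration takes no time and is no camera call.
- finish_job(): hands the job in; it is judged then, once.
Trained networks look in the newest picture that a camera, given by its name, has taken for a name from the list of things; names that differ only in an ending like _2 or _b are one class to them, and where a whole thing is asked for, a point or a joint stands for the part that bears it (a point fixed in the world has none). Each returns a list of dicts, best first, with "confidence" (0 to 1); they miss things now and then, are a little off and sometimes report something else, mostly with a low value. They report only what shows in the picture. A call takes as long as a camera call.
- outline_of(camera, name): "mask" (420x560 bool, what is visible of it).
- spot_point(camera, name): "point" ([x, y, z] in mm, in world coordinates, good to about 4 mm: a listed point, or the origin of a listed thing).
The state is a dict: "time": time; "joint_positions": joint angles; "joint_vel": joint speeds; "tau": joint torques, N m; "position": TCP position; "eef_rot": TCP orientation; "contact_force": force on the tool from outside, world axes, zero at the start; "wrist_torque": the same for the moment, N m; "width": finger opening in mm; "grip_force": force on a finger pad.
Only numpy, scipy, OpenCV 4.12 (cv2) and the standard library are available. Lean on these libraries where they do the work, as an engineer would, in place of code of your own. Each camera call takes 0.05 s, during which the arm holds its last target. There are 200 camera calls.

### The job

Swing the screening unit's cover flap right back so that it stays open, then draw the screen plate forward from under the unit's fixed roof and take it out. Hold it still over the middle of the flat light panel, face up and level, about 10 cm above it, with the plate's long sides along the panel's long sides, and finish while still holding it there in the gripper, with the flap left open. Leave the cup, the vial and the beaker behind the panel alone.

Things in the scene. Friction and masses are not known exactly. Their poses are not given: they have to be found in the camera images.
- unit: Screening unit, grey box 150 (x) x 130 (y) x 96 mm high, fixed on the bench, position and yaw vary. Origin: centre of underside; front faces its own -x (to the robot). The front half (x -75 to 0) is a bay under the flap: flat guide floor 50 mm above the bench, side cheeks 98 mm apart with tops 65 mm above the bench, no front wall. The black knob on the front is only a fitting.
- roof_edge (a point): Middle of the lower front edge of the unit's fixed roof: unit x = 0.002, 66 mm above the bench; unit's axes. The roof covers the rear half (top 96 mm above the bench). The plate's last 35 mm or so lie under it, so the plate must be drawn straight forward (unit -x) 40 mm or more before it can be lifted.
- flap (a joint): Angle of the cover flap in rad: 0 closed, grows as it opens upward and back, stop at 2.1 (leaning back past upright). Starts between 0 and 0.1. Its hinge is stiff (about 0.13 N m) so it stays wherever it is left; swung back, its tab stands up to about 0.2 m above the bench, so carry the plate clear of it.
- flap_hinge (a point): Middle of the flap's hinge line (along the unit's y), at unit x = 0, 94 mm above the bench; unit's axes, does not turn with the flap. The flap is a cap of 4 mm sheet reaching 79 mm from the hinge line to its front face, 130 mm wide, with a front lip down to 32 mm and side skirts down to 26 mm below the hinge line when closed.
- flap_tab (a point): Centre of the cross bar on the flap's T-shaped lifting tab: 12 mm diameter, 24 mm long along unit y, 112 mm from the hinge line, 33 mm ahead of the lip. At flap angle a it is at unit x = -0.112 cos a and 0.112 sin a above the hinge line. Pinched on its two ends (fingers closing along unit y) it turns between the fingers, so the gripper can point down throughout. Axes turn with the flap.
- plate: Screen plate, loose, about 0.1 kg (0.07 to 0.14): steel frame with wire mesh, 105 (x) x 90 (y) x 8 mm, hidden under the closed flap, lying flat on the guide floor with its axes along the unit's. Origin: centre of its underside, at the start about 15 mm in front of the hinge line (unit x = -0.0155 to -0.0185), z up when face up.
- plate_grip (a point): Centre of the plate's grip block, 16 (x) x 28 (y) x 28 mm high, standing on the plate's upper face near its front: 32.5 mm towards -x from the plate's origin, 22 mm above its underside (spans 8 to 36 mm above it). Take it by its two side faces (fingers closing along the plate's y) with about 40 N, as the plate hangs off-centre.
- panel: Flat light panel, grey rim with a white top, 150 (x) x 120 (y) x 13 mm, fixed on the bench to the right of the unit; position and yaw vary. Origin: centre of its underside.
- panel_top (a point): Centre of the light panel's white top, 13 mm above the bench; axes as the panel's, x along its long side.
- cup: Bystander: round open sample cup, 52 mm across, 22 mm high, loose, behind the panel. Origin: centre of its underside.
- vial: Bystander: capped glass vial, 27 mm across, 66 mm high, loose, behind the panel. Origin: centre of its underside.
- beaker: Bystander: clear beaker, 53 mm across, 70 mm high, loose, behind the panel. Origin: centre of its underside.

How it is judged (in metres and radians):
On the way, in this order (a step that is already met when the one before it is completed fails the run):
1. the flap is swung back past upright, the plate still in its guides (value of joint flap above 1.5 rad and x of plate in the frame of unit above -0.04 m), for 0.2 s.
2. the plate is drawn forward from under the roof, the flap staying open (value of joint flap above 1.3 rad and x of plate in the frame of unit below -0.049 m), for 0.1 s.
At the end, for the whole second after the job is handed in: Flap beyond 1.3 rad; plate held in the fingers, touching neither panel nor unit, origin within 25 mm of the panel centre sideways and 60 to 150 mm above its top, face up and level within 0.2 rad, long side within 0.2 rad of the panel's (either way round), slower than 3 cm/s (value of joint flap above 1.3 rad and horizontal distance between plate and panel_top below 0.025 m and z of plate in the frame of panel_top between 0.06 and 0.15 m and angle between plate's own z axis and vertical below 0.2 rad and angle between the x axis of plate and the x axis of panel, either way round below 0.2 rad and contact force between plate and the fingers above 0.5 N and contact force between plate and panel below 0.1 N and contact force between plate and unit below 0.1 N and linear speed of plate below 0.03 m/s); the arm keeps its last pose, push and grip.
It fails at once if the sample cup is knocked or shifted by more than 3 cm (distance of cup from where it was at the start of the episode above 0.03 m).
It fails at once if the vial is knocked or shifted by more than 3 cm (distance of vial from where it was at the start of the episode above 0.03 m).
It fails at once if the beaker is knocked or shifted by more than 3 cm (distance of beaker from where it was at the start of the episode above 0.03 m).
It also fails if it takes over 54 s, if anything falls off the work surface, if the arm or the gripper's body presses on something with over 40 N, if the wrist force passes 120 N, or if a joint passes its speed limit or range.

## Working session

There is one attempt and no reset: what is moved stays moved. The work goes in short steps, Python scripts to look and compute and a shell command to move; the robot and the scene stay as the last step left them, time stands still between calls to the robot, and variables do not carry over. Pictures are saved under pics/ and viewed, at most 10 in all, crops included, and the job is handed in when it is done.

```bash
mkdir -p pics; ls; cat > h.py <<'E'
from rig import *
import numpy as np, cv2
from scipy.spatial.transform import Rotation as R
def cloud(cam,mask,depth):
    c=get_calibration(cam); v,u=np.nonzero(mask&(depth>0)); z=depth[v,u]
    p=np.c_[(u-c["cx"])/c["fx"]*z,(v-c["cy"])/c["fy"]*z,z]; P=np.array(c["pose"])
    return p@P[:3,:3].T+P[:3,3]
def tool():
    s=get_state(); return np.array(s["position"]),R.from_rotvec(s["eef_rot"]),s
def rel(target):  # world mm target TCP -> tool axes shift in units of 60mm
    p,r,s=tool(); return np.round(r.inv().apply(np.array(target)-p)/60,3)
E
python3 - <<'E'
from h import *
pic={}
for c in("top","side"):
    im,d=capture(c); cv2.imwrite(f"pics/{c}0.png",im[:,:,::-1])
    for n in("unit","roof_edge","flap_hinge","flap_tab","panel_top","panel","cup","vial","beaker"):
        r=spot_point(c,n); print(c,n,[(np.round(x["point"]).tolist(),round(x["confidence"],2)) for x in r[:2]])
    for n in("unit","panel","flap"):
        r=outline_of(c,n)
        if r:
            P=cloud(c,r[0]["mask"],d); 
            for lo,hi in((5,25),(85,110)):
                Q=P[(P[:,2]>lo)&(P[:,2]<hi)]
                if len(Q)>50: print(c,n,lo,len(Q),cv2.minAreaRect(Q[:,:2].astype(np.float32)))
s=get_state();print(s["time"],s["eef_rot"],s["width"])
E
```

```text
pics
top unit [([566.0, 238.0, 2.0], 0.96)]
top roof_edge [([570.0, 237.0, 67.0], 0.85)]
top flap_hinge [([568.0, 243.0, 93.0], 0.61)]
top flap_tab [([462.0, 213.0, 94.0], 0.74)]
top panel_top [([536.0, -77.0, 14.0], 0.85), ([570.0, 244.0, 68.0], 0.62)]
top panel [([536.0, -73.0, 0.0], 0.66), ([749.0, -65.0, 1.0], 0.34)]
top cup [([722.0, -171.0, 4.0], 0.72)]
top vial [([753.0, -63.0, 3.0], 0.53)]
top beaker [([727.0, 20.0, -0.0], 0.63)]
top unit 85 4437 ((550.3040161132812, 232.6845245361328), (191.71665954589844, 146.4015655517578), 14.412094116210938)
top panel 5 3125 ((540.5704956054688, -76.77537536621094), (148.93222045898438, 120.19387817382812), 1.5266233682632446)
top flap 85 2282 ((511.18280029296875, 223.70523071289062), (113.09241485595703, 129.00640869140625), 13.558101654052734)
side unit [([571.0, 234.0, -4.0], 0.56)]
side roof_edge [([569.0, 239.0, 65.0], 0.7)]
side flap_hinge [([570.0, 240.0, 97.0], 0.78)]
side flap_tab [([461.0, 210.0, 96.0], 0.81)]
side panel_top [([540.0, -77.0, 15.0], 0.93)]
side panel [([537.0, -75.0, 0.0], 0.82)]
side cup [([717.0, -172.0, 0.0], 0.56)]
side vial [([747.0, -65.0, 1.0], 0.67)]
side beaker [([728.0, 19.0, -2.0], 0.57)]
side unit 5 464 ((596.092529296875, 342.88916015625), (401.81500244140625, 191.78013610839844), 75.07760620117188)
side unit 85 1545 ((548.390869140625, 232.27284240722656), (192.06402587890625, 149.4679718017578), 12.903670310974121)
side panel 5 2888 ((538.6978759765625, -78.15449523925781), (150.61367797851562, 121.44881439208984), 0.5302813053131104)
side flap 85 905 ((513.0308837890625, 226.132080078125), (121.51118469238281, 139.6309051513672), 15.53495979309082)
1.3 [3.11216134e+00 4.28762513e-01 1.01538109e-05] 85.29714142337585
```

View pics/side0.png

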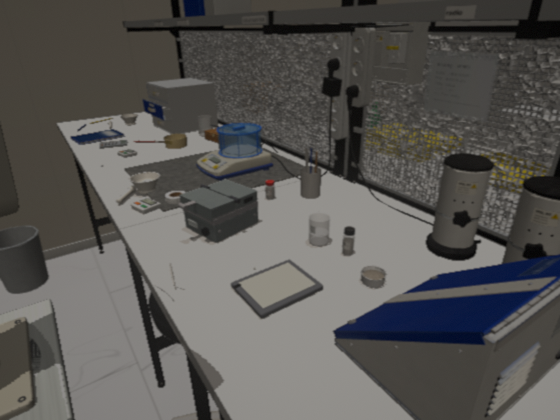

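```bash
python3 - <<'E'
from h import *
print(rel([461,212,140]), tool()[1].as_matrix().round(3))
E
```

```text
[  8.352 -11.74    1.522] [[ 0.963  0.27   0.   ]
 [ 0.27  -0.963 -0.   ]
 [ 0.     0.    -1.   ]]
```

The side view shows the unit around (220,208) with its tab near (192,232), the panel at (277,285) and the three bystanders behind the panel. The networks' positions agree with this.

```bash
python3 -m inch '[[[0.5,-0.7,0,0,0,0,1],[0.5,-0.7,0,0,0,0,1],[0.5,-0.7,0,0,0,0,1],[0.5,-0.7,0,0,0,0,1],[0.5,-0.7,0,0,0,0,1],[0.5,-0.7,0,0,0,0,1],[0.5,-0.7,0,0,0,0,1],[0.5,-0.7,0,0,0,0,1],[0.5,-0.7,0,0,0,0,1],[0.5,-0.7,0,0,0,0,1]]]'; python3 - <<'E'
from h import *
print(rel([461,212,140]), tool()[1].as_matrix().round(3)[:,0],tool()[2]["joint_positions"])
E
```

```text
time: 2.55
position: [344.8, -114.8, 231.7]
eef_rot: [3.112, 0.428, 0.002]
contact_force: [0.6, -0.3, -0.7]
width: 85.1
grip_force: 0.0
[ 3.333 -4.722  1.529] [0.963 0.27  0.001] [-3.54089473e-01  1.96976612e-02  2.16494837e+00  4.42963904e-05
  9.55588901e-01  9.43232210e-01]
```

```bash
python3 -m inch '[[[0.4,-0.59,0,0,0,0,1],[0.4,-0.59,0,0,0,0,1],[0.4,-0.59,0,0,0,0,1],[0.4,-0.59,0,0,0,0,1],[0.4,-0.59,0,0,0,0,1],[0.4,-0.59,0.1,0,0,0,1],[0.4,-0.59,0.4,0,0,0,1],[0.4,-0.59,0.5,0,0,0,1],[0.1,0,0.4,0,0,0.009,1],[0,0,0,0,0,0,1]]]'; python3 - <<'E'
from h import *
for c in("top","side"):
    im,d=capture(c); cv2.imwrite(f"pics/{c}1.png",cv2.resize(im[100:310,100:380] if c=="side" else im,None,fx=1.4,fy=1.4)[:,:,::-1])
    for n in("roof_edge","flap_hinge","flap_tab"):
        r=spot_point(c,n); print(c,n,[(np.round(x["point"]).tolist(),round(x["confidence"],2)) for x in r[:2]])
print(rel([461,212,140]), tool()[0],tool()[1].as_matrix().round(3)[:,0],tool()[2]["joint_positions"])
E
```

```text
time: 3.8
position: [457.3, 209.9, 145.8]
eef_rot: [3.117, 0.386, -0.006]
contact_force: [-0.2, -0.6, -0.5]
width: 85.3
grip_force: 0.0
top roof_edge [([571.0, 239.0, 67.0], 0.56)]
top flap_hinge [([568.0, 243.0, 94.0], 0.83)]
top flap_tab []
side roof_edge []
side flap_hinge [([570.0, 237.0, 96.0], 0.94)]
side flap_tab [([463.0, 212.0, 97.0], 0.74)]
[ 0.046 -0.026  0.137] [458.68138848 209.80896438 148.23576951] [0.97  0.243 0.002] [4.05393924e-01 3.69201172e-01 1.95520689e+00 3.74828949e-05
 8.15609916e-01 1.73110278e+00]
```

View pics/top1.png

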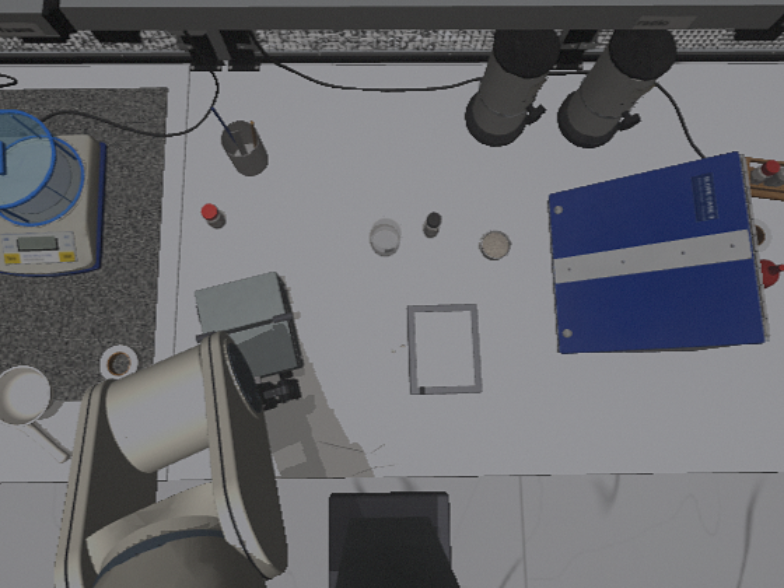

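The top view shows the arm over the unit's front, with the flap still closed. The panel's outline is at about (443,350). Next I go down and pinch the tab.

```bash
python3 -m inch '[[[0.06,-0.02,0.3,0,0,0,1],[0,0,0.3,0,0,0,1],[0,0,0.3,0,0,0,1],[0,0,0.28,0,0,0,1],[0,0,0,0,0,0,1],[0,0,0,0,0,0,0],[0,0,0,0,0,0,0],[0,0,0,0,0,0,0],[0,0,0,0,0,0,0],[0,0,0,0,0,0,0]]]'; python3 - <<'E'
from h import *
im,d=capture("side"); cv2.imwrite("pics/side2.png",cv2.resize(im[130:270,120:300],None,fx=4,fy=4)[:,:,::-1])
p,r,s=tool(); print(p,s["width"],s["grip_force"],s["contact_force"])
E
```

```text
time: 5.45
position: [461.7, 212.4, 76.8]
eef_rot: [-3.117, -0.384, -0.001]
contact_force: [-1.0, 3.5, 0.8]
width: 22.6
grip_force: 58.6
[461.70166601 212.39469833  76.74433829] 22.530174659758966 58.614360094070435 [-1.04227064  5.08434474 -0.03632682]
```

View pics/side2.png

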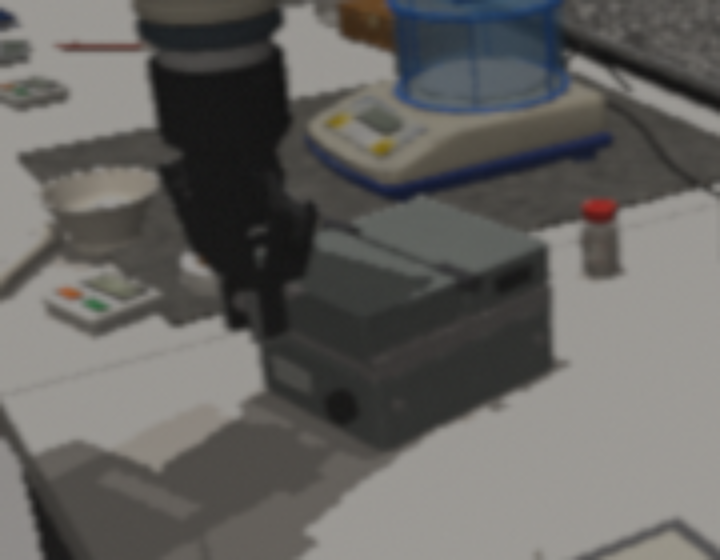

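The tab is pinched at 22.5 mm width. Now I swing it along the arc.

```bash
python3 -m inch '[[[0.009,0,-0.186,0,0,0,0],[0.028,0,-0.184,0,0,0,0],[0.046,0,-0.181,0,0,0,0],[0.064,0,-0.175,0,0,0,0],[0.081,0,-0.168,0,0,0,0],[0.098,0,-0.159,0,0,0,0],[0.113,0,-0.149,0,0,0,0],[0.127,0,-0.137,0,0,0,0],[0.14,0,-0.123,0,0,0,0],[0.152,0,-0.109,0,0,0,0]]]'; python3 - <<'E'
from h import *
im,d=capture("side")
for n in("flap_hinge","flap_tab"): print(n,[(np.round(x["point"]).tolist(),round(x["confidence"],2)) for x in spot_point("side",n)[:2]])
print(rel([569,239,94-19]),tool()[2]["width"])
E
```

```text
time: 6.75
position: [511.2, 224.5, 170.7]
eef_rot: [3.118, 0.385, -0.003]
contact_force: [-1.0, 4.6, -8.7]
width: 21.9
grip_force: 59.0
flap_hinge [([570.0, 240.0, 94.0], 0.59)]
flap_tab [([512.0, 221.0, 190.0], 0.67), ([718.0, -171.0, 2.0], 0.54)]
[ 0.979 -0.     1.603] 22.113528064415895
```

```bash
python3 -m inch '[[[0.162,0,-0.093,0,0,0,0],[0.17,0,-0.076,0,0,0,0],[0.177,0,-0.059,0,0,0,0],[0.182,0,-0.041,0,0,0,0],[0.185,0,-0.023,0,0,0,0],[0.187,0,-0.004,0,0,0,0],[0.186,0,0.015,0,0,0,0],[0.184,0,0.033,0,0,0,0],[0.179,0,0.052,0,0,0,0],[0.173,0,0.069,0,0,0,0]]]'; python3 - <<'E'
from h import *
im,d=capture("side"); cv2.imwrite("pics/side3.png",cv2.resize(im[110:270,120:300],None,fx=3.5,fy=3.5)[:,:,::-1])
for n in("flap_hinge","flap_tab","plate_grip","plate","roof_edge"): print(n,[(np.round(x["point"]).tolist(),round(x["confidence"],2)) for x in spot_point("side",n)[:2]])
x=rel([569,239,94-19]);print(x,np.arctan2(x[2],x[0]),np.hypot(x[2],x[0])*60,tool()[2]["width"])
E
```

```text
time: 8.15
position: [616.9, 250.6, 179.0]
eef_rot: [3.118, 0.385, 0.003]
contact_force: [-1.8, -0.5, 3.8]
width: 21.8
grip_force: 58.5
flap_hinge [([572.0, 236.0, 95.0], 0.98)]
flap_tab [([608.0, 246.0, 202.0], 0.85)]
plate_grip [([522.0, 226.0, 70.0], 0.86)]
plate [([555.0, 240.0, 47.0], 0.8)]
roof_edge [([572.0, 238.0, 63.0], 0.7)]
[-0.82  -0.007  1.732] 2.0129719794803673 114.97828664578368 21.97910950530032
```

View pics/side3.png

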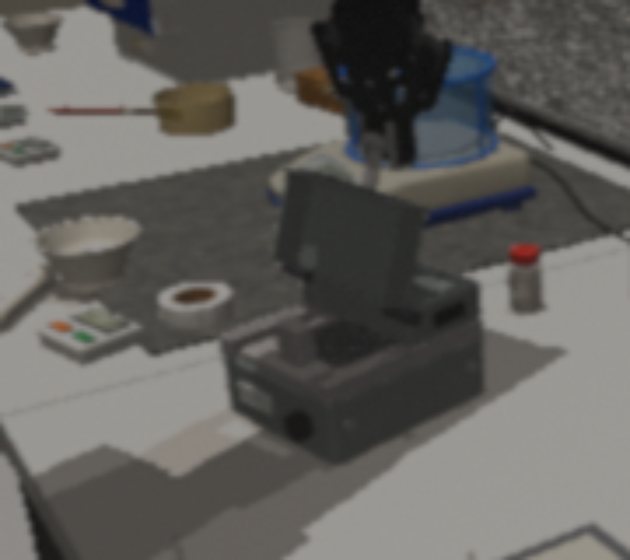

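The flap stands open at about 2.0 rad. The plate and its grip block can be seen in the bay at about (295,340) in the crop. I give the flap a small further push, release it and lift.

```bash
python3 -m inch '[[[0.1,0,0.06,0,0,0,0],[0,0,0,0,0,0,0],[0,0,0,0,0,0,1],[0,0,0,0,0,0,1],[0,0,0,0,0,0,1],[0,0,0,0,0,0,1],[0,0,-0.3,0,0,0,1],[0,0,-0.4,0,0,0,1],[0,0,-0.5,0,0,0,1],[0,0,0,0,0,0,1]]]'; python3 -m inch '[[[-0.3,0,0,0,0,0,1],[-0.35,0,0,0,0,0,1],[-0.35,0,0,0,0,0,1],[-0.35,0,0,0,0,0,1],[-0.35,0,0,0,0,0,1],[0,0,0,0,0,0,1],[0,0,0,0,0,0,1],[0,0,0,0,0,0,1],[0,0,0,0,0,0,1],[0,0,0,0,0,0,1]]]';python3 - <<'E'
from h import *
for c in("side","top"):
  im,d=capture(c); 
  for n in("flap_hinge","flap_tab","plate_grip","plate"): print(c,n,[(np.round(x["point"]).tolist(),round(x["confidence"],2)) for x in spot_point(c,n)[:2]])
print(rel([521,226.5,63]),tool()[0])
E
```

```text
time: 9.7
position: [623.0, 252.7, 251.0]
eef_rot: [-3.116, -0.385, -0.01]
contact_force: [-0.4, 0.5, 0.3]
width: 85.3
grip_force: 0.0
time: 10.95
position: [522.5, 227.2, 246.7]
eef_rot: [3.118, 0.385, -0.0]
contact_force: [0.8, 0.2, -0.8]
width: 85.3
grip_force: 0.0
side flap_hinge [([572.0, 239.0, 95.0], 0.67), ([555.0, 238.0, 51.0], 0.67)]
side flap_tab [([613.0, 250.0, 200.0], 0.78)]
side plate_grip [([519.0, 229.0, 70.0], 0.56), ([574.0, 241.0, 66.0], 0.32)]
side plate [([555.0, 240.0, 50.0], 0.81)]
top flap_hinge [([570.0, 240.0, 95.0], 0.93)]
top flap_tab [([616.0, 249.0, 193.0], 0.94)]
top plate_grip [([523.0, 227.0, 75.0], 0.93)]
top plate [([551.0, 235.0, 49.0], 0.78)]
[-0.023  0.007  3.064] [522.23897961 227.22958592 246.84857543]
```

```bash
python3 -m inch '[[[-0.02,0,0.3,0,0,0,1],[0,0,0.5,0,0,0,1],[0,0,0.5,0,0,0,1],[0,0,0.5,0,0,0,1],[0,0,0.4,0,0,0,1],[0,0,0.4,0,0,0,1],[0,0,0.3,0,0,0,1],[0,0,0.15,0,0,0,1],[0,0,0,0,0,0,1],[0,0,0,0,0,0,1]]]'; python3 -m inch '[[[0,0,0,0,0,0,0],[0,0,0,0,0,0,0],[0,0,0,0,0,0,0],[0,0,0,0,0,0,0],[0,0,0,0,0,0,0],[0,0,0,0,0,0,0],[0,0,0,0,0,0,0],[0,0,0,0,0,0,0],[0,0,0,0,0,0,0],[0,0,0,0,0,0,0]]]';python3 - <<'E'
from h import *
im,d=capture("side"); cv2.imwrite("pics/side4.png",cv2.resize(im[110:270,120:300],None,fx=3.5,fy=3.5)[:,:,::-1])
c="side"
for n in("flap_tab","plate_grip","plate"): print(c,n,[(np.round(x["point"]).tolist(),round(x["confidence"],2)) for x in spot_point(c,n)[:2]])
E
```

```text
time: 12.7
position: [521.6, 227.1, 64.5]
eef_rot: [-3.118, -0.385, -0.002]
contact_force: [1.0, -0.3, 1.0]
width: 85.0
grip_force: 0.0
time: 13.95
position: [521.4, 227.1, 64.3]
eef_rot: [-3.118, -0.385, -0.001]
contact_force: [-1.0, -0.0, 5.5]
width: 26.8
grip_force: 60.3
side flap_tab [([617.0, 250.0, 198.0], 0.73)]
side plate_grip [([522.0, 229.0, 65.0], 0.69), ([732.0, 16.0, -3.0], 0.31)]
side plate [([554.0, 240.0, 50.0], 0.63)]
```

View pics/side4.png

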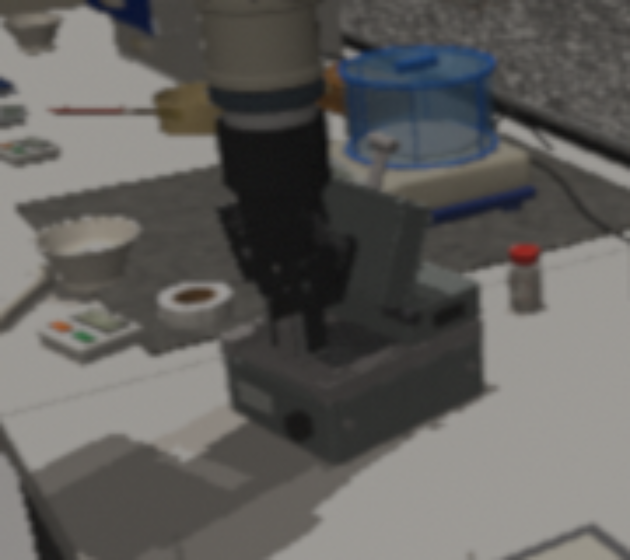

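The fingers hold the block at 26.8 mm width, and the flap is still standing behind. Now I draw the plate forward.

```bash
python3 -m inch '[[[-0.06,0,0,0,0,0,0],[-0.13,0,0,0,0,0,0],[-0.14,0,0,0,0,0,0],[-0.14,0,0,0,0,0,0],[-0.14,0,0,0,0,0,0],[-0.14,0,0,0,0,0,0],[-0.14,0,0,0,0,0,0],[-0.14,0,0,0,0,0,0],[-0.1,0,0,0,0,0,0],[0,0,0,0,0,0,0]]]'; python3 - <<'E'
from h import *
for c in("side","top"):
  im,d=capture(c)
  for n in("flap_tab","plate_grip","plate"): print(c,n,[(np.round(x["point"]).tolist(),round(x["confidence"],2)) for x in spot_point(c,n)[:2]])
E
```

```text
time: 15.4
position: [454.0, 210.1, 63.7]
eef_rot: [3.118, 0.385, -0.003]
contact_force: [-0.6, 0.1, 9.2]
width: 26.6
grip_force: 60.8
side flap_tab [([613.0, 246.0, 199.0], 0.78)]
side plate_grip [([453.0, 210.0, 67.0], 0.96)]
side plate [([489.0, 225.0, 51.0], 0.66)]
top flap_tab [([616.0, 250.0, 197.0], 0.73), ([569.0, 241.0, 95.0], 0.71)]
top plate_grip [([452.0, 209.0, 72.0], 0.7)]
top plate [([483.0, 217.0, 48.0], 0.89)]
```

```bash
python3 -m inch '[[[0,0,-0.05,0,0,0,0],[0,0,-0.12,0,0,0,0],[0,0,-0.2,0,0,0,0],[0,0,-0.25,0,0,0,0],[0,0,-0.3,0,0,0,0],[0,0,-0.3,0,0,0,0],[0,0,-0.25,0,0,0,0],[0,0,-0.15,0,0,0,0],[0,0,-0.05,0,0,0,0],[0,0,0,0,0,0,0]]]'; python3 - <<'E'
from h import *
for c in("side","top"):
  im,d=capture(c)
  for n in("flap_tab","plate_grip","plate"): print(c,n,[(np.round(x["point"]).tolist(),round(x["confidence"],2)) for x in spot_point(c,n)[:2]])
  for r in outline_of(c,"plate")[:1]:
    P=cloud(c,r["mask"],d); P=tool()[1].inv().apply(P-tool()[0]); 
    P=P[(abs(P[:,1])<50)&(P[:,0]>15)&(P[:,0]<90)&(abs(P[:,2])<40)]; print(len(P),np.linalg.lstsq(np.c_[P[:,:2],np.ones(len(P))],P[:,2],rcond=None)[0])
im,d=capture("side"); cv2.imwrite("pics/side5.png",cv2.resize(im[110:270,120:300],None,fx=3.5,fy=3.5)[:,:,::-1])
print(rel([506,-77,164]))
E
```

```text
time: 17.05
position: [455.1, 210.4, 163.9]
eef_rot: [3.118, 0.385, -0.001]
contact_force: [0.3, 0.2, -1.3]
width: 26.9
grip_force: 59.6
side flap_tab [([614.0, 250.0, 195.0], 0.61), ([542.0, -77.0, 14.0], 0.52)]
side plate_grip [([453.0, 210.0, 172.0], 0.55), ([488.0, 221.0, 150.0], 0.49)]
side plate [([485.0, 224.0, 149.0], 0.66)]
348 [-1.90861259e-02 -2.77595844e-05  8.92013026e+00]
top flap_tab [([614.0, 250.0, 194.0], 0.64), ([536.0, -77.0, 13.0], 0.63)]
top plate_grip [([453.0, 211.0, 173.0], 0.85), ([718.0, -172.0, 2.0], 0.58)]
top plate [([485.0, 219.0, 146.0], 0.63), ([722.0, -173.0, 4.0], 0.42)]
511 [-0.03689045 -0.04988761 12.21457618]
[-3.440e-01  4.852e+00 -1.000e-03]
```

View pics/side5.png

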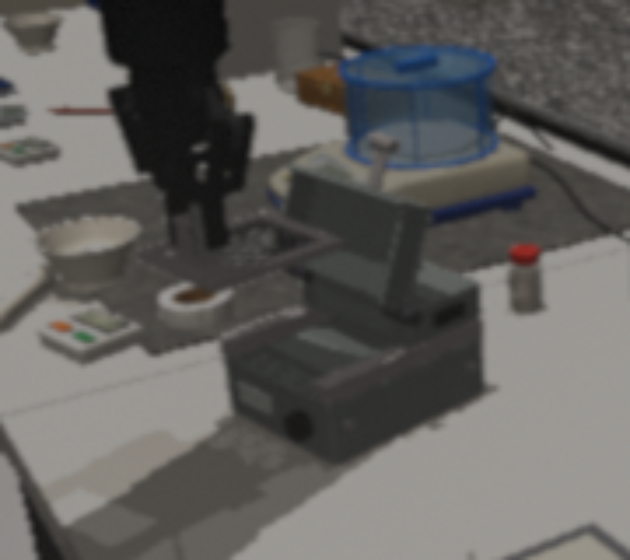

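The plate is level in the gripper and clear of the unit and flap, about (240,250) in the crop. Now I carry it to the panel and turn it.

```bash
python3 -m inch '[[[-0.04,0.2,0,0,0,0,0],[-0.04,0.45,0,0,0,0,0],[-0.04,0.6,0,0,0,0,0],[-0.04,0.6,0,0,0,0,0],[-0.04,0.6,0,0,0,0,0],[-0.04,0.6,0,0,0,0,0],[-0.04,0.6,0,0,0,0,0],[-0.04,0.6,0,0,0,0,0],[-0.02,0.4,0,0,0,0,0],[0,0.2,0,0,0,0,0]]]';python3 -m inch '[[[0,0,0.05,0,0,0.008,0],[0,0,0.1,0,0,0.014,0],[0,0,0.15,0,0,0.014,0],[0,0,0.15,0,0,0.014,0],[0,0,0.1,0,0,0.014,0],[0,0,0.05,0,0,0.008,0],[0,0,0,0,0,0,0],[0,0,0,0,0,0,0],[0,0,0,0,0,0,0],[0,0,0,0,0,0,0]]]'; python3 - <<'E'
from h import *
for c in("side","top"):
  im,d=capture(c); cv2.imwrite(f"pics/{c}6.png",im[:,:,::-1])
  for n in("flap_tab","plate_grip","plate"): print(c,n,[(np.round(x["point"]).tolist(),round(x["confidence"],2)) for x in spot_point(c,n)[:2]])
  for r in outline_of(c,"plate")[:1]:
    P=cloud(c,r["mask"],d); P=P[(P[:,2]>95)&(P[:,2]<135)]; print(len(P),cv2.minAreaRect(P[:,:2].astype(np.float32)))
print(rel([506,-77,127]),tool()[1].as_matrix()[:,0])
E
```

```text
time: 18.85
position: [506.1, -78.4, 164.0]
eef_rot: [3.118, 0.382, -0.0]
contact_force: [0.1, -0.3, -1.8]
width: 27.2
grip_force: 59.6
time: 20.1
position: [506.3, -76.8, 128.2]
eef_rot: [3.141, 0.03, 0.0]
contact_force: [-0.3, 1.1, -1.2]
width: 26.6
grip_force: 59.6
side flap_tab [([616.0, 248.0, 201.0], 0.76)]
side plate_grip []
side plate []
top flap_tab [([615.0, 249.0, 193.0], 0.8)]
top plate_grip []
top plate []
222 ((538.2633056640625, -40.891231536865234), (23.100521087646484, 104.26366424560547), 88.43937683105469)
[-0.004  0.003  0.017] [ 9.99812866e-01  1.93451180e-02 -8.27462221e-06]
```

View pics/side6.png

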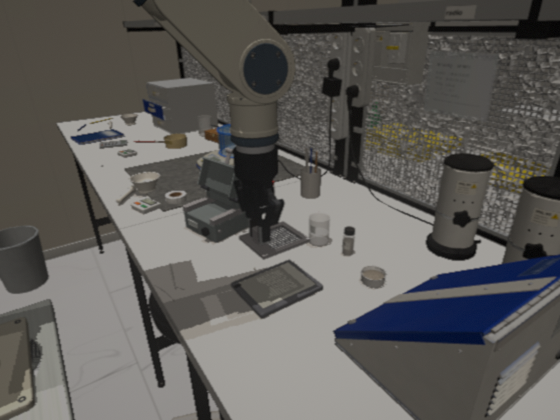

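The side view shows the plate at (275,240), level above the panel at (277,285), with its shadow on the panel. The flap is open and the bystanders have not moved.

```bash
python3 -c "
from rig import *
print(finish_job())"
```

```text
the job is handed in; nothing more can be done
None
```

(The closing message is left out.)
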